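# Screw the cross-threaded lid onto the parts canister

### The arm

A 7-joint arm with a two-finger parallel gripper is mounted at the origin on a cart in front of the work surface, level with it; the furniture and walls round the work are solid. World frame = base frame: x ahead of the robot, y to its left, z up, the work surface at z = 0. Lengths are in m, angles in rad, forces in N, time in s.
With the tool pointing down it reaches from about 0.35 to 0.9 m from the base axis. Payload 8.1 kg.
Tool frame: the origin (TCP) lies at the very end of the fingers, on their centre line; the grasp point (between the pads) lies 19 mm behind it (grasp_offset is the distance from the TCP to the grasp point, in m); z points along the fingers, y is the line along which they close (so a half turn about z gives the same grasp; the last joint's range is limited). The gripper opens to 92 mm and grips with 3 to 60 N. Pads are 19 mm wide; open, the fingers measure 130 mm over their backs; the gripper's body (75 mm by 190 mm) begins 47 mm behind the grasp point.
Start: joints at [-1.399, 0.434, 0.025, 1.573, -0.012, 1.134, -0.075], TCP at [0.17, 0.602, 0.227] pointing down, gripper open.
Joint ranges: [-2.62, 2.62], [-0.44, 2.09], [-1.27, 1.32], [0.08, 2.57], [-1.32, 4.46], [0.12, 2], [-2.74, 2.74]. Speed limits (rad/s): [2.22, 2.22, 3.01, 3.01, 3.14, 3.14, 3.14].

### API

Orientations are given as a rotation vector (axis times angle).
In Python, from cell import observe, get_image, camera_params, sign_off, silhouettes, grasp_offset gives the robot as it stands. The module is installed in compiled form; this text tells all that it offers.
- The arm moves only by the tool jog_arm, never from a script. Its argument "motion" is a list that holds one entry, the list of rows, each a list of 7 numbers: the shift along the tool's x, y, z in m, then the turn, a rotation vector about the tool's x, y, z in rad, then the closure, from -1 (fully open) to 1 (shut), so that 0 is half open. In form: [[[dx, dy, dz, wx, wy, wz, hand], ...]]. A call has 1 to 10 rows; each row is the pose to reach, as a shift and turn from the pose commanded when the call began, along the tool's axes at that moment; what a row does not reach only later rows make up. A row lasts 1/12 s, in which the tool goes at most 41.7 mm and 7.16 degrees, less where a joint would pass 70% of its speed; a pose out of reach is approached as far as the arm can. A call with a gripper value outside its range is refused whole. The fingers move at their own pace and stop on an object; "force" is the grip in N (left out, the last holds). Time passes only in rows, so rows that repeat a pose let the fingers close. It gives the time, the measured TCP pose, the force, the opening and the grip force at its end, in the units of the state.
- observe(): the state, without advancing time (a new reading comes with each control period).
- get_image(name): name is "scene" or "top" or "wrist"; returns the picture (384x512x3 uint8, red, green, blue); there is no depth.
- camera_params(name): a dict with "vertical_fov" (degrees; the focal length in pixels is half the picture's height over the tangent of half this angle, whatever the lens; pixels are square), "cx", "cy" (the principal point, pixels), "T" (4x4, takes a point from camera to world coordinates). Camera axes: x right, y down, z forward; pixel columns grow to the right and rows downward; lengths in m; the calibration is good to about 2 mm. A picture is of the moment at which its call begins: read the wrist's pose just before it. camera_params takes no time and is no camera call; for the wrist camera it gives the pose at the moment of the call.
- sign_off(): hands the job in; it is judged then, once.
Trained networks look in the newest picture that a camera, given by its name, has taken for a name from the list of things; names that differ only in an ending like _2 or _b are one class to them, and where a whole thing is asked for, a point or a joint stands for the part that bears it (a point fixed in the world has none). Each returns a list of dicts, best first, with "p" (0 to 1); they miss things now and then, are a little off and sometimes report something else, mostly with a low value. They report only what shows in the picture. A call takes as long as a camera call. They do not tell look-alikes from the thing itself.
- silhouettes(query, camera): "mask" (384x512 bool, what is visible of it) and "pixel" ([column, row] in pixels, amid what is visible of it).
The state is a dict: "clock": time; "joints": joint angles; "dq": joint speeds; "joint_efforts": joint torques, N m; "position": TCP position; "ee_rot": TCP orientation; "force": force on the tool from outside, world axes, zero at the start; "ft_torque": the same for the moment, N m; "width": opening from 0.0 (shut) to 1.0 (fully open); "gripper_force": force on a finger pad.
Only numpy, scipy, OpenCV 4.12 (cv2) and the standard library are available. Lean on these libraries where they do the work, as an engineer would, in place of code of your own. Each camera call takes 0.05 s, during which the arm holds its last target. There are 200 camera calls.

### The job

The red lid on one of the two parts canisters is only perched on top of its thread. Without lifting it off, turn it back (anticlockwise seen from above) until it drops into the thread, then screw it forward (clockwise) as far as it goes, and let go of it.

Things in the scene. Friction and masses are not known exactly. Their poses are not given: they have to be found in the camera images.
- lid_grip (a point): Loose red lid, 0.12 kg, 68 mm wide, 25 mm high, plus an upright grip bar across its top: 52 mm long, 16 thick, 28 high, white line on it. Point: on the lid's axis at half the bar's height (14 mm under its top, 14 over the lid's plate). x along the bar, y across it, z up. Two lugs inside lie under the bar's ends, so half a turn is no change. At the start the lid is perched level on red_canister.
- red_canister: Blue canister 92 mm wide (foot flange 104), screwed to the bench, shoulder 64 mm high, neck with a coarse two-start thread. Origin: centre of its underside; z up, the thread's axis. Above it lid_grip is at 119 mm when perched, 109 when dropped into the thread, 106 when screwed home. The lid has 2 mm play up and down in the thread, 1.5 mm sideways.
- white_mark (a point): One of two opposite white marks on the red-lidded canister's shoulder, at its +x and -x side, 40 mm off the axis. With the bar in line with them (within 8 degrees) the lid drops 10 mm into the thread if let down or pressed lightly. At the start the bar lies 30 to 55 degrees clockwise of them, seen from above.
- yellow_mark (a point): One of two opposite yellow marks on that shoulder, 75 degrees clockwise of the white ones seen from above, 40 mm off the axis. With the bar in line with them the thread ends at a stop; from the white marks to here the lid sinks 3 mm. The other blue canister nearby, with a black lid (120 mm to the top of its bar), is already closed and fixed.
Mind the look-alikes: they are no part of the job. There is more than one size of the part that bears lid_grip; the job needs the larger. Leave any pink look-alike of the red_canister alone.

How it is judged:
On the way:
1. the lid, turned back to the white marks, has dropped into the start of the thread (z of lid_grip in the frame of red_canister below 0.113 m and angle between the x axis of lid_grip and the x axis of red_canister, either way round below 0.35 rad).
At the end, for the whole second after the job is handed in: The red lid sits level in the thread of its canister (within 2.5 mm of its lowest height and 6 mm of the axis), its bar turned clockwise to within 13 degrees of the yellow marks (z of lid_grip in the frame of red_canister below 0.1085 m and angle between the x axis of lid_grip and the x axis of red_canister, either way round above 1.08 rad and horizontal distance between lid_grip and red_canister below 0.006 m and angle between lid_grip's own z axis and vertical below 0.12 rad); the robot touches nothing.
It fails at once if the lid is lifted off (more than 8 mm above where it was perched) (z of lid_grip in the frame of red_canister above 0.127 m).
It fails at once if the perched lid is turned forward (more than 70 degrees clockwise of the white marks) instead of back (z of lid_grip in the frame of red_canister above 0.116 m and angle between the x axis of lid_grip and the x axis of red_canister, either way round above 1.22 rad).
It also fails if it takes over 34 s, if anything falls off the work surface, if the arm or the gripper's body presses on something with over 40 N, if the wrist force passes 120 N, or if a joint passes its speed limit or range.

## Working session

There is one attempt and no reset: what is moved stays moved. The work goes in short steps, Python scripts to look and compute and a tool call to move; the robot and the scene stay as the last step left them, time stands still between calls to the robot, and variables do not carry over. Pictures are saved under pics/ and viewed, at most 10 in all, crops included, and the job is handed in when it is done.

Besides the shell and the picture viewer there is one more tool, called as a command line: name --argument value ..., lists and objects as JSON in quotes. jog_arm: Moves the arm, as the interface text tells. Its arguments: {"type":"object","properties":{"motion":{"type":"array"},"force":{"type":"number"}},"required":["motion"]}

```bash
mkdir -p pics; cat > h.py <<'E'
import numpy as np, cv2
from cell import *
from scipy.spatial.transform import Rotation as R
def save(n,f): 
    im=get_image(n); cv2.imwrite('pics/'+f,im[:,:,::-1]); return im
def ray(n,px):
    c=camera_params(n); f=192/np.tan(np.radians(c['vertical_fov'])/2); T=np.array(c['T'])
    d=T[:3,:3]@np.array([(px[0]-c['cx'])/f,(px[1]-c['cy'])/f,1]); return T[:3,3],d
def atz(n,px,z):
    o,d=ray(n,px); return o+d*(z-o[2])/d[2]
def proj(n,p):
    c=camera_params(n); f=192/np.tan(np.radians(c['vertical_fov'])/2); T=np.linalg.inv(np.array(c['T']))
    q=T[:3,:3]@np.array(p)+T[:3,3]; return [f*q[0]/q[2]+c['cx'],f*q[1]/q[2]+c['cy']]
E
python3 - <<'E'
from h import *
s=observe(); print(s['clock'],s['position'],s['ee_rot'],s['width'])
a=save('top','t0.png'); b=save('scene','s0.png'); 
cv2.imwrite('pics/a0.png',cv2.resize(np.vstack([a,b])[:,:,::-1],None,fx=.78,fy=.78))
for q,z in (('lid_grip',.119),('red_canister',.064),('white_mark',.064),('yellow_mark',.064)):
  for c in ('top',):
    for r in silhouettes(q,c): print(q,c,round(r['p'],2),np.round(r['pixel']),r['mask'].sum(),np.round(atz(c,r['pixel'],z),3))
E
```

```text
0.0 [0.16951885 0.60102271 0.22591471] [-4.30455572e-01 -3.11187891e+00  2.57641125e-03] 1.0007740767617372
lid_grip top 0.89 [317. 175.] 768 [ 0.514 -0.176  0.119]
lid_grip top 0.77 [236. 228.] 324 [0.395 0.001 0.119]
red_canister top 0.88 [162. 186.] 1534 [0.489 0.176 0.064]
red_canister top 0.69 [302. 183.] 551 [ 0.501 -0.151  0.064]
white_mark top 0.89 [162. 187.] 1509 [0.487 0.177 0.064]
white_mark top 0.55 [299. 186.] 676 [ 0.494 -0.143  0.064]
yellow_mark top 0.65 [301. 183.] 705 [ 0.5   -0.149  0.064]
yellow_mark top 0.63 [165. 183.] 1470 [0.496 0.171 0.064]
```

View pics/a0.png

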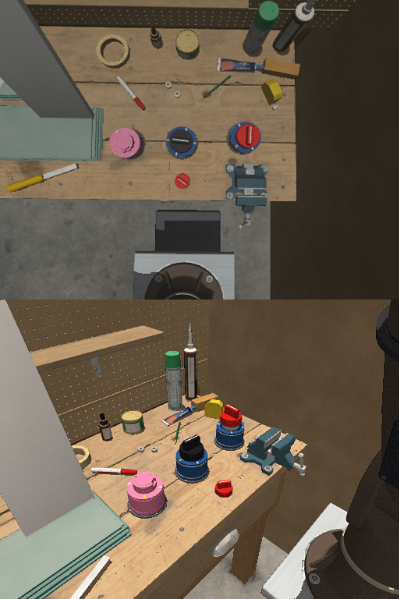

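Top view (rows ×0.78): the red-lidded canister is at about (245,137), the black one at (182,142), the pink one at (125,143) and the small red lid at (182,181). A tall grey panel stands at upper left, between the arm and the work. I'll zoom in next.

```bash
python3 - <<'E'
from h import *
a=cv2.imread('pics/t0.png'); b=cv2.imread('pics/s0.png')
A=cv2.resize(a[145:205,280:350],None,fx=8,fy=8,interpolation=cv2.INTER_CUBIC)[:480,:]
B=cv2.resize(a[0:260,0:260],None,fx=0.9,fy=0.9)
C=cv2.resize(b[120:220,240:340],None,fx=2.3,fy=2.3)
o=np.zeros((480,800,3),np.uint8); o[:,:560]=A; o[:234,560:794]=B; o[240:470,560:790]=C
cv2.imwrite('pics/c0.png',o)
c=camera_params('top');print(np.round(c['T'],3),c['vertical_fov'])
c=camera_params('scene');print(np.round(c['T'],3),c['vertical_fov'])
for q in ('lid_grip','red_canister'):
    m=[r for r in silhouettes(q,'top')]
    for r in m:
        ys,xs=np.where(r['mask']); print(q,r['p'],xs.min(),xs.max(),ys.min(),ys.max())
E
```

```text
[[ 0.012 -0.998  0.055  0.439]
 [-1.    -0.013 -0.009 -0.022]
 [ 0.009 -0.055 -0.998  0.927]
 [ 0.     0.     0.     1.   ]] 55.11795383171588
[[-0.72  -0.415  0.557  0.028]
 [-0.694  0.425 -0.581  0.47 ]
 [ 0.005 -0.804 -0.594  0.591]
 [ 0.     0.     0.     1.   ]] 54.180807709307544
lid_grip 0.89 303 333 159 190
lid_grip 0.77 224 243 223 242
red_canister 0.88 141 186 163 204
red_canister 0.69 292 332 158 196
```

View pics/c0.png

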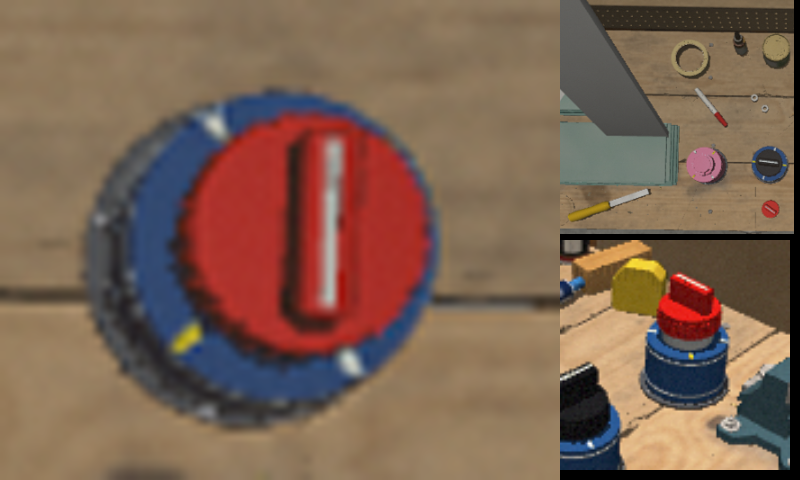

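Crop (8x, origin 280,145): the white marks are at (307,160) and (324,190), the yellow mark at (303,187), and the bar's line runs from (322,162) to (321,183). Next I'll solve for the axis and triangulate the grey panel.

```bash
python3 - <<'E'
from h import *
w1=atz('top',(306.9,160),.064);w2=atz('top',(323.75,190.25),.064);y1=atz('top',(303.25,187.25),.064)
b1=atz('top',(321.9,161.9),.133);b2=atz('top',(321,183.1),.133)
c=(w1+w2)/2
print('c',c,'sep',np.linalg.norm(w1-w2),'bar c',(b1+b2)/2,np.linalg.norm(b1-b2),'y r',np.linalg.norm(y1-c))
an=lambda v:np.degrees(np.arctan2(v[1],v[0]))
print('white',an(w1-w2),'yellow',an(c-y1),'bar',an(b1-b2))
def tri(p,q):
    o1,d1=ray('top',p);o2,d2=ray('scene',q)
    s=np.linalg.lstsq(np.c_[d1,-d2],o2-o1,rcond=None)[0]; A,B=o1+s[0]*d1,o2+s[1]*d2
    print(np.round((A+B)/2,3),'gap',round(np.linalg.norm(A-B),3))
tri((119,149),(122,241));tri((119,139),(122,241));tri((53,149),(29,299)); 
# black canister
print('black top',atz('top',(234,181),.12), 'panel at z0', atz('top',(119,149),0), atz('top',(53,149),0))
print(atz('top',(38,5),0.5),atz('top',(38,5),0.2),atz('top',(0,67),.5),atz('top',(0,67),.2))
T=R.from_rotvec(observe()['ee_rot']).as_matrix(); print(np.round(T,3))
cw=camera_params('wrist');print(np.round(T.T@(np.array(cw['T'])[:3,3]-observe()['position']),3),np.round(T.T@np.array(cw['T'])[:3,:3],2),cw['vertical_fov'])
E
```

```text
c [ 0.51891862 -0.18270353  0.064     ] sep 0.08154575215044597 bar c [ 0.51836132 -0.1832124   0.133     ] 0.04626912406805666 y r 0.040610544930132664
white 29.362318095513753 yellow -44.27231897224661 bar -2.330934217284086
[0.573 0.278 0.07 ] gap 0.001
[0.595 0.278 0.056] gap 0.016
[0.578 0.448 0.049] gap 0.011
black top [0.49833887 0.00675307 0.12      ] panel at z0 [0.5846395  0.30310285 0.        ] [0.58235972 0.46926839 0.        ]
[0.67697318 0.22913293 0.5       ] [0.84437071 0.40559454 0.2       ] [0.60113689 0.27033049 0.5       ] [0.71527775 0.47572343 0.2       ]
[[-0.962  0.271 -0.   ]
 [ 0.271  0.962 -0.   ]
 [ 0.    -0.    -1.   ]]
[ 0.082 -0.    -0.159] [[ 0.   -0.95 -0.3 ]
 [ 1.    0.   -0.  ]
 [ 0.   -0.3   0.95]] 59.77026452049538
```

The axis is at (0.519, -0.183). The white marks are at 29.4°, yellow at about -45° and the bar at -2.3°, which is 31.7° clockwise of white and agrees with the task text. The straight path to the canister clears the panel, so I'll move.

jog_arm --motion '[[[-0.024, -0.028, 0, 0, 0, 0.12, -1], [-0.048, -0.056, 0, 0, 0, 0.24, -1], [-0.072, -0.084, 0, 0, 0, 0.36, -1], [-0.096, -0.112, 0, 0, 0, 0.48, -1], [-0.12, -0.14, 0, 0, 0, 0.6, -1], [-0.144, -0.168, 0, 0, 0, 0.72, -1], [-0.168, -0.196, 0, 0, 0, 0.84, -1], [-0.192, -0.224, 0, 0, 0, 0.96, -1], [-0.216, -0.252, 0, 0, 0, 1.08, -1], [-0.24, -0.28, 0, 0, 0, 1.2, -1]]]'

```text
clock: 1.23
position: [0.325, 0.2653, 0.2269]
ee_rot: [-2.119, -2.319, -0.001]
force: [1.6, 0.2, 0.2]
width: 1.002
gripper_force: 0.0
```

jog_arm --motion '[[[-0.033, 0.0107, 0, 0, 0, 0.12, -1], [-0.066, 0.0214, 0, 0, 0, 0.24, -1], [-0.099, 0.0321, 0, 0, 0, 0.36, -1], [-0.132, 0.0428, 0, 0, 0, 0.48, -1], [-0.165, 0.0535, 0, 0, 0, 0.6, -1], [-0.198, 0.0642, 0, 0, 0, 0.72, -1], [-0.231, 0.0749, 0, 0, 0, 0.84, -1], [-0.264, 0.0856, 0, 0, 0, 0.96, -1], [-0.297, 0.0963, 0, 0, 0, 1.08, -1], [-0.33, 0.107, 0, 0, 0, 1.2, -1]]]'

```text
clock: 2.07
position: [0.4632, -0.0529, 0.2271]
ee_rot: [-3.058, -0.718, -0.002]
force: [1.1, 0.3, 0.3]
width: 1.002
gripper_force: 0.0
```

jog_arm --motion '[[[-0.002, 0.036, 0.006, 0, 0, 0.12, -1], [-0.004, 0.072, 0.012, 0, 0, 0.24, -1], [-0.006, 0.108, 0.018, 0, 0, 0.36, -1], [-0.008, 0.135, 0.024, 0, 0, 0.48, -1], [-0.009, 0.143, 0.026, 0, 0, 0.506, -1], [-0.009, 0.143, 0.026, 0, 0, 0.506, -1], [-0.009, 0.143, 0.026, 0, 0, 0.506, -1]]]'

```text
clock: 2.65
position: [0.5186, -0.1828, 0.2004]
ee_rot: [-3.141, 0.06, 0.002]
force: [0.1, -0.1, 0.5]
width: 1.0
gripper_force: 0.0
```

```bash
python3 - <<'E'
from h import *
s=observe(); print(s['clock'],s['position'],s['ee_rot'],np.round(s['joints'],2))
a=save('wrist','w1.png')
import json; json.dump(dict(T=np.array(camera_params('wrist')['T']).tolist()),open('w1.json','w'))
cv2.imwrite('pics/w1b.png',cv2.resize(a[:,:,::-1],(800,600),interpolation=cv2.INTER_CUBIC))
print('axis expected',proj('wrist',[.519,-.183,.133]),proj('wrist',[.519,-.183,.064]))
E
```

```text
2.65 [ 0.51862165 -0.18277981  0.20044314] [-3.14078094e+00  5.95483782e-02  1.67805992e-03] [-0.39  0.43  0.89  1.84 -0.39  1.05 -0.96]
axis expected [np.float64(257.5126463751748), np.float64(208.737182330323)] [np.float64(257.2583285793591), np.float64(183.2737655854883)]
```

View pics/w1b.png

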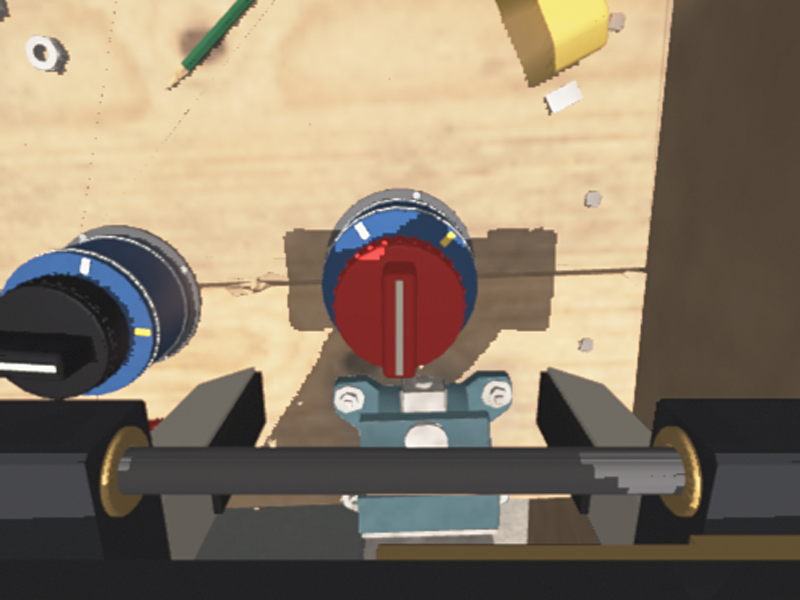

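The wrist view (÷1.5625 for full resolution) shows the bar's line from (399,280) to (400,375), the white mark at (361,231) and the yellow one at (447,239). I'll check these against the estimate.

```bash
python3 - <<'E'
from h import *
k=1.5625
a=atz('wrist',(399/k,280/k),.133);b=atz('wrist',(400/k,375/k),.133);print((a+b)/2,np.linalg.norm(a-b),a-b)
w=atz('wrist',(361/k,231/k),.064);y=atz('wrist',(447/k,239/k),.064);c=np.array([.519,-.183,.064])
for p in (w,y):print(p,np.linalg.norm(p-c),np.degrees(np.arctan2(*(p-c)[1::-1])))
# centre from marks: w - .04*u(phi), y - .04*u(phi-75)
from scipy.optimize import least_squares
u=lambda t:.04*np.array([np.cos(t),np.sin(t)])
r=least_squares(lambda v:np.r_[w[:2]-v[:2]-u(v[2]),y[:2]-v[:2]-u(v[2]-np.radians(75))],[.519,-.183,.5]);print(r.x[:2],np.degrees(r.x[2]),r.cost**.5)
E
```

```text
[ 0.51771036 -0.18163957  0.133     ] 0.04658611456119539 [ 0.04656966 -0.00123811  0.        ]
[ 0.55240897 -0.16089023  0.064     ] 0.04006246754524665 33.49624439184914
[ 0.54607242 -0.20966083  0.064     ] 0.03799625730361071 -44.56113422234228
[ 0.51777107 -0.18118674] 30.097131887757737 0.00023980086573586668
```

jog_arm --motion '[[[-0.001, -0.001, 0.035, 0, 0, 0, -1], [-0.001, -0.001, 0.065, 0, 0, 0, -0.6], [-0.001, -0.001, 0.082, 0, 0, 0, -0.3], [-0.001, -0.001, 0.09, 0, 0, 0, 0], [-0.001, -0.001, 0.091, 0, 0, 0, 0.3], [-0.001, -0.001, 0.091, 0, 0, 0, 0.6], [-0.001, -0.001, 0.091, 0, 0, 0, 1], [-0.001, -0.001, 0.091, 0, 0, 0, 1], [-0.001, -0.001, 0.091, 0, 0, 0, 1], [-0.001, -0.001, 0.091, 0, 0, 0, 1]]]' --force 20

```text
clock: 3.53
position: [0.5185, -0.1821, 0.1104]
ee_rot: [3.141, -0.061, 0.002]
force: [0.7, -0.6, -0.2]
width: 0.398
gripper_force: 0.0
```

jog_arm --motion '[[[0, 0, 0, 0, 0, 0, 1], [0, 0, 0, 0, 0, 0, 1], [0, 0, 0, 0, 0, 0, 1], [0, 0, 0, 0, 0, 0, 1]]]' --force 20

```text
clock: 3.87
position: [0.5181, -0.1821, 0.1098]
ee_rot: [-3.141, 0.062, -0.0]
force: [-1.0, -0.2, 2.0]
width: 0.172
gripper_force: 20.0
```

jog_arm --motion '[[[0, 0, 0, 0, 0, -0.08, 1], [0, 0, 0, 0, 0, -0.16, 1], [0, 0, 0, 0, 0, -0.24, 1], [0, 0, 0, 0, 0, -0.32, 1], [0, 0, 0, 0, 0, -0.4, 1], [0, 0, 0, 0, 0, -0.48, 1], [0, 0, 0, 0, 0, -0.555, 1], [0, 0, 0, 0, 0, -0.555, 1], [0, 0, 0, 0, 0, -0.555, 1]]]'

```text
clock: 4.62
position: [0.518, -0.1821, 0.1097]
ee_rot: [-3.038, -0.797, -0.0]
force: [-0.7, -0.4, -0.9]
width: 0.171
gripper_force: 20.0
```

jog_arm --motion '[[[0, 0, 0.002, 0, 0, 0, 1], [0, 0, 0.004, 0, 0, 0, 1], [0, 0, 0.006, 0, 0, 0, 1], [0, 0, 0.008, 0, 0, 0, 1], [0, 0, 0.01, 0, 0, 0, 1], [0, 0, 0.01, 0, 0, 0, 1]]]'

```text
clock: 5.12
position: [0.5181, -0.182, 0.0998]
ee_rot: [-3.038, -0.8, -0.0]
force: [-0.5, 0.7, 4.7]
width: 0.172
gripper_force: 20.0
```

jog_arm --motion '[[[0, 0, 0.0002, 0, 0, 0.08, 1], [0, 0, 0.0004, 0, 0, 0.16, 1], [0, 0, 0.0006, 0, 0, 0.24, 1], [0, 0, 0.0008, 0, 0, 0.32, 1], [0, 0, 0.001, 0, 0, 0.4, 1], [0, 0, 0.0012, 0, 0, 0.48, 1], [0, 0, 0.0014, 0, 0, 0.56, 1], [0, 0, 0.0016, 0, 0, 0.64, 1], [0, 0, 0.0018, 0, 0, 0.72, 1], [0, 0, 0.0018, 0, 0, 0.72, 1]]]'

```text
clock: 5.95
position: [0.5186, -0.1826, 0.0982]
ee_rot: [3.124, -0.327, 0.002]
force: [0.2, 0.2, 5.3]
width: 0.171
gripper_force: 20.0
```

```bash
python3 - <<'E'
from h import *
s=observe(); print(s['clock'],s['ft_torque'],s['force'],np.round(s['joints'],2))
a=save('wrist','w2.png')
cv2.imwrite('pics/w2b.png',cv2.resize(a[:,:,::-1],None,fx=1.2,fy=1.2))
E
```

```text
5.95 [ 0.02469641  0.2294503  -0.04384287] [0.22513997 0.23375024 5.29957232] [-0.33  0.58  0.84  1.95 -0.56  0.86 -0.98]
```

View pics/w2b.png

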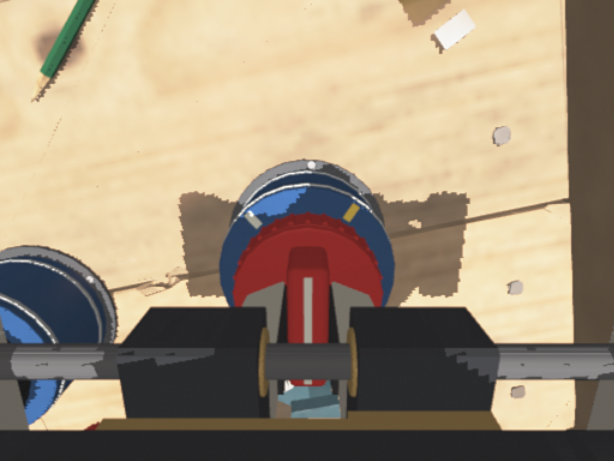

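The lid is held straight in the jaws, with the bar midway between white (253,220) and yellow (351,213). I'll keep screwing to the stop.

jog_arm --motion '[[[0, 0, 0.0002, 0, 0, 0.08, 1], [0, 0, 0.0004, 0, 0, 0.16, 1], [0, 0, 0.0006, 0, 0, 0.24, 1], [0, 0, 0.0008, 0, 0, 0.32, 1], [0, 0, 0.001, 0, 0, 0.4, 1], [0, 0, 0.0012, 0, 0, 0.46, 1], [0, 0, 0.0013, 0, 0, 0.52, 1], [0, 0, 0.0014, 0, 0, 0.56, 1], [0, 0, 0.0014, 0, 0, 0.6, 1], [0, 0, 0.0014, 0, 0, 0.6, 1]]]'

```text
clock: 6.83
position: [0.5185, -0.1826, 0.0969]
ee_rot: [2.89, -1.231, 0.002]
force: [0.2, 0.3, 5.6]
width: 0.173
gripper_force: 20.0
```

```bash
python3 - <<'E'
from h import *
s=observe(); print(s['clock'],s['ft_torque'],s['force'],s['position'],np.degrees(2*np.arctan2(s['ee_rot'][1],s['ee_rot'][0])))
E
```

```text
6.8333 [-0.07724417  0.35133635 -0.01291294] [0.20052484 0.30828474 5.61972216] [ 0.51845975 -0.18259106  0.09686549] -46.151754807663345
```

jog_arm --motion '[[[0, 0, 0, 0, 0, 0.03, 1], [0, 0, 0, 0, 0, 0.06, 1], [0, 0, 0, 0, 0, 0.06, 1]]]'

```text
clock: 7.08
position: [0.5185, -0.1825, 0.0968]
ee_rot: [2.851, -1.318, 0.001]
force: [-0.3, -2.2, 5.7]
width: 0.174
gripper_force: 20.3
```

```bash
python3 - <<'E'
from h import *
s=observe(); print(s['clock'],s['ft_torque'],s['force'],s['position'],np.degrees(2*np.arctan2(s['ee_rot'][1],s['ee_rot'][0])))
a=save('wrist','w3.png')
cv2.imwrite('pics/w3b.png',cv2.resize(a[:,:,::-1],None,fx=1.2,fy=1.2))
E
```

```text
7.0833 [-0.28591687  0.28394288  0.43608948] [-0.34551239 -2.20807603  5.68107354] [ 0.51846404 -0.18249035  0.09682632] -49.62836608635652
```

View pics/w3b.png

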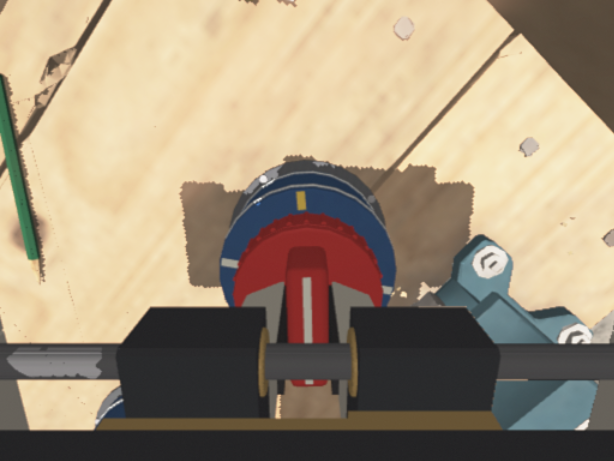

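The stop is felt (0.44 N m), and the yellow mark at (301,200) is in line with the bar. I'll ease off the torque, open and rise.

jog_arm --motion '[[[0, 0, 0, 0, 0, -0.03, 1], [0, 0, 0, 0, 0, -0.03, 0.4], [0, 0, 0, 0, 0, -0.03, 0], [0, 0, 0, 0, 0, -0.03, 0], [0, 0, 0, 0, 0, -0.03, 0], [0, 0, 0, 0, 0, -0.03, 0], [0, 0, -0.02, 0, 0, -0.03, 0], [0, 0, -0.05, 0, 0, -0.03, 0], [0, 0, -0.085, 0, 0, -0.03, 0], [0, 0, -0.12, 0, 0, -0.03, 0]]]'

```text
clock: 7.97
position: [0.5173, -0.182, 0.2175]
ee_rot: [2.871, -1.274, -0.002]
force: [1.0, 0.3, 0.6]
width: 0.501
gripper_force: 0.0
```

```bash
python3 - <<'E'
from h import *
s=observe(); print(s['clock'],s['force'],s['position'],s['width'])
a=save('wrist','w4.png'); b=save('scene','s4.png')
cv2.imwrite('pics/w4b.png',np.hstack([cv2.resize(a[60:360,100:410],None,fx=1.2,fy=1.2),cv2.resize(b[100:220,200:350],None,fx=2.5,fy=3)])[:,:,::-1])
E
```

```text
7.9667 [0.96491316 0.32860675 0.64690496] [ 0.51732282 -0.1819571   0.21749115] 0.5014811268594461
```

View pics/w4b.png

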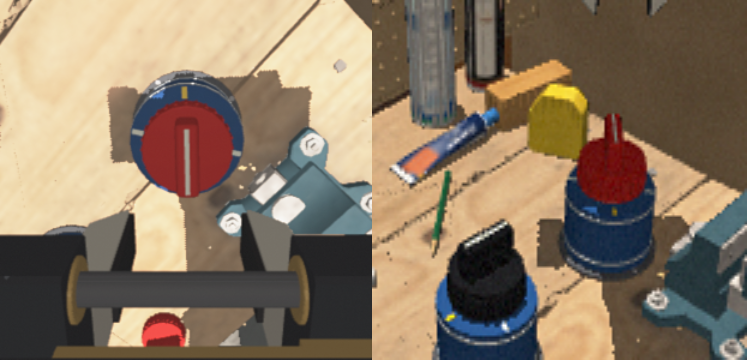

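The lid is seated low and level. Its bar, at (187,160), points at the yellow mark at (184,92), and the gripper is clear.

```bash
python3 -c "
from cell import *
print(sign_off())"
```

```text
the job is handed in; nothing more can be done
None
```

I turned the red lid back to the white marks, where it dropped into the thread, then screwed it clockwise to the stop at the yellow marks and released it; the job is handed in at about 8 s on the clock, and no verdict was returned.

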